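Put the seasonings back in their matching holders

TASK

Put the four loose seasonings that stand at the front of the bench back, each standing upright inside the round holder that matches it: the red-capped jar in the red holder, the green-capped jar in the green one, the wooden pepper mill in the dark wooden one, the garlic bulb (root end down) in the white dish. Set each one down on the holder's floor rather than dropping it, and do not push or knock over the candle and the kitchen timer that stand among them. The similar jars, mill and timer at the back by the big plant urn are not part of the job.

Things in the scene. Friction and masses are not known exactly. Their poses are not given: they have to be found in the camera images.
- red_jar: Loose glass spice jar at the front of the bench with a red cap, round, 41 mm across, 105 mm tall, about 0.11 kg; the cap is the top 20 mm and can be gripped. Origin: centre of the underside, z up along the axis.
- green_jar: Loose glass spice jar at the front of the bench with a green cap, round, 46 mm across (cap 45 mm), 106 mm tall, about 0.11 kg; the cap is the top 20 mm and can be gripped. Origin: centre of the underside, z up along the axis.
- mill: Loose wooden pepper mill at the front of the bench, round, 58 mm across at the foot, 160 mm tall, about 0.18 kg; its round head, 50 mm wide, lies 116 to 149 mm above the foot and is a good grip (the head does not turn); a steel nut of 12 mm stands on it up to 160 mm. Origin: centre of the underside, z up along the axis.
- garlic: Loose pale pinkish-white garlic bulb, round, 54 mm across at its widest (about 20 mm up), 53 mm tall with the pointed neck, about 0.05 kg, standing on its root end. Origin: centre of the underside, z up along the axis.
- red_holder: Low round bright red plastic holder for the red-capped jar, 70 mm outside, 62 mm inside. Fixed to the bench; origin: centre of its underside, on the bench. Its inner floor is 4 mm above the bench, the rim 14 mm, the wall 4 mm thick.
- green_holder: Low round green plastic holder for the green-capped jar, 74 mm outside, 66 mm inside. Fixed to the bench; origin: centre of its underside, on the bench. Its inner floor is 4 mm above the bench, the rim 14 mm, the wall 4 mm thick.
- wood_holder: Low round dark wooden holder for the pepper mill, 86 mm outside, 78 mm inside. Fixed to the bench; origin: centre of its underside, on the bench. Its inner floor is 4 mm above the bench, the rim 14 mm, the wall 4 mm thick.
- white_holder: Low round white ceramic dish for the garlic bulb, 82 mm outside, 74 mm inside. Fixed to the bench; origin: centre of its underside, on the bench. Its inner floor is 4 mm above the bench, the rim 14 mm, the wall 4 mm thick.
- candle: Loose tealight candle, red wax in a silver cup, 38 mm across, 15 mm tall; to be left where it stands. Origin: centre of the underside, z up along the axis.
- timer: Loose round ivory kitchen timer at the front of the bench, 65 mm across, 52 mm tall; to be left where it stands. Origin: centre of the underside, z up along the axis.
Things that resemble listed ones, but are neither listed nor needed, are in the scene too. What is shaped like the garlic but purple is not meant.

How it is judged:
At the end, for the whole second after the job is handed in: Each seasoning stands on the floor of its own holder: red-capped jar, green-capped jar and mill within 12 mm of its centre and within 0.12 rad of upright, the garlic within 15 mm and 0.35 rad, underside less than 9 mm above the bench; all at rest; candle and timer within 20 mm of where they stood (horizontal distance between red_jar and red_holder below 0.012 m and z of red_jar in the frame of red_holder between 0 and 0.009 m and angle between each of red_jar, green_jar, mill's own z axis and vertical below 0.12 rad and linear speed of each of red_jar, green_jar, mill, garlic below 0.02 m/s and angular speed of each of red_jar, green_jar, mill, garlic below 0.3 rad/s and horizontal distance between green_jar and green_holder below 0.012 m and z of green_jar in the frame of green_holder between 0 and 0.009 m and horizontal distance between mill and wood_holder below 0.012 m and z of mill in the frame of wood_holder between 0 and 0.009 m and horizontal distance between garlic and white_holder below 0.015 m and z of garlic in the frame of white_holder between 0 and 0.009 m and angle between garlic's own z axis and vertical below 0.35 rad and distance of each of candle, timer from where it was at the start of the episode below 0.02 m); the robot touches nothing.
It fails at once if a seasoning is dropped: it falls free, touching nothing, with its underside more than 30 mm above the bench ((contact force between red_jar and anything else below 0.005 N and height (world z) of red_jar above 0.03 m) or (contact force between green_jar and anything else below 0.005 N and height (world z) of green_jar above 0.03 m) or (contact force between mill and anything else below 0.005 N and height (world z) of mill above 0.03 m) or (contact force between garlic and anything else below 0.005 N and height (world z) of garlic above 0.03 m)).
It fails at once if the candle is pushed more than 20 mm or tipped (distance of candle from where it was at the start of the episode above 0.02 m or angle between candle's own z axis and vertical above 0.3 rad).
It fails at once if the timer is pushed more than 20 mm or tipped (distance of timer from where it was at the start of the episode above 0.02 m or angle between timer's own z axis and vertical above 0.3 rad).
It also fails if it takes over 144 s, if anything falls off the work surface, if the arm or the gripper's body presses on something with over 40 N, if the wrist force passes 120 N, or if a joint passes its speed limit or range.

ROBOT

A 6-joint arm with a two-finger parallel gripper is mounted at the origin on a cart in front of the work surface, level with it; the furniture and walls round the work are solid. World frame = base frame: x ahead of the robot, y to its left, z up, the work surface at z = 0. Lengths are in m, angles in rad, forces in N, time in s.
With the tool pointing down it reaches from about 0.325 to 0.775 m from the base axis. Payload 5.5 kg.
Tool frame: the origin (TCP) lies at the centre of the arm's flange, where the gripper is bolted on; the fingertips stand 173 mm ahead of it and the grasp point (between the pads) lies 155 mm ahead of it; z points along the fingers, y is the line along which they close (so a half turn about z gives the same grasp; the last joint's range is limited). The gripper opens to 85 mm and grips with 20 to 120 N. Pads are 22 mm wide; open, the fingers measure 114 mm over their backs; the gripper's body (76 mm by 85 mm) begins 54 mm behind the grasp point. The pads swing forward as they close: fully open they stand 13 mm farther back than shut.
Start: joints at [-1.352, 0.091, 1.231, -0, 1.82, -0.057], TCP at [0.163, -0.577, 0.405] pointing down, gripper open.
Joint ranges: [-2.87, 2.87], [-0.86, 2.18], [0.17, 2.46], [-1.51, 4.65], [0.06, 2.69], [-2.65, 2.65]. Speed limits (rad/s): [2.57, 2.57, 3.01, 3.14, 3.14, 3.14].

INTERFACE

Orientations are given as a rotation vector (axis times angle).
In Python, from plant import env gives the robot as it stands. The module is installed in compiled form; this text tells all that it offers.
- The arm moves only by the tool servo_tool, never from a script. Its argument "plan" is a list of rows, each a list of 3 entries, a list of its own where there are three numbers: the shift along the tool's x, y, z in cm, then the turn, a rotation vector about the tool's x, y, z in degrees, then the opening, from -1 (shut) to 1 (fully open). In form: [[[dx, dy, dz], [ax, ay, az], grip], ...]. A call has exactly 10 rows; each row is the pose to reach, as a shift and turn from the pose commanded when the call began, along the tool's axes at that moment; what a row does not reach only later rows make up. A row lasts 1/10 s, in which the tool goes at most 50 mm and 8.59 degrees, less where a joint would pass 70% of its speed; a pose out of reach is approached as far as the arm can. A call with a gripper value outside its range is refused whole. The fingers move at their own pace and stop on an object; "squeeze" is the grip in N (left out, the last holds). Time passes only in rows, so rows that repeat a pose let the fingers close, or fill a call up. It gives the time, the measured TCP pose, the force, the opening and the grip force at its end, in the units of the state.
- env.get_obs(): the state, without advancing time (a new reading comes with each control period).
- env.camera(name): name is "scene" or "top" or "wrist"; returns a dict with "pixels" (384x512x3 uint8, blue, green, red), "vertical_fov" (degrees; the focal length in pixels is half the picture's height over the tangent of half this angle, whatever the lens; pixels are square), "cx", "cy" (the principal point, pixels), "position" and "attitude" of the camera in the world. Camera axes: x right, y up, looking along -z (the intrinsics and any distortion apply to the point x, -y, -z); pixel columns grow to the right and rows downward; lengths in m; the calibration is good to about 2 mm. A picture is of the moment at which its call begins. There is no depth.
- env.close_job(): hands the job in; it is judged then, once.
Trained networks look in a picture, given as the dict that the camera call returned (one of the last four; its "shot" number tells which), for a name from the list of things; names that differ only in an ending like _2 or _b are one class to them, and where a whole thing is asked for, a point or a joint stands for the part that bears it (a point fixed in the world has none). Each returns a list of dicts, best first, with "score" (0 to 1); they miss things now and then, are a little off and sometimes report something else, mostly with a low value. They report only what shows in the picture. A call takes as long as a camera call. They do not tell look-alikes from the thing itself.
- env.boxes_of(picture, query): "bbox" ([left, top, width, height] in pixels, round what is visible of it).
The state is a dict: "time_s": time; "q": joint angles; "qvel": joint speeds; "joint_efforts": joint torques, N m; "position": TCP position; "tool_rot": TCP orientation; "ft_force": force on the tool from outside, world axes, zero at the start; "ft_torque": the same for the moment, N m; "grip_width": opening from 0.0 (shut) to 1.0 (fully open); "gripper_force": force on a finger pad.
Only numpy, scipy, OpenCV 4.12 (cv2) and the standard library are available. Lean on these libraries where they do the work, as an engineer would, in place of code of your own. Each camera call takes 0.05 s, during which the arm holds its last target. There are 200 camera calls.

## Working session

There is one attempt and no reset: what is moved stays moved. The work goes in short steps, Python scripts to look and compute and a tool call to move; the robot and the scene stay as the last step left them, time stands still between calls to the robot, and variables do not carry over. Pictures are saved under pics/ and viewed, at most 14 in all, crops included, and the job is handed in when it is done.

Besides the shell and the picture viewer there is one more tool, called by a JSON object that holds its "name" and its "arguments". servo_tool: Moves the arm, as the interface text tells. Its arguments: {"type":"object","properties":{"plan":{"type":"array"},"squeeze":{"type":"number"}},"required":["plan"]}

```bash
mkdir -p pics; ls
python3 - <<'E'
from plant import env
import cv2,numpy as np
for n in ["scene","top"]:
    p=env.camera(n); cv2.imwrite(f"pics/{n}0.png",p["pixels"])
    print(n,{k:v for k,v in p.items() if k!="pixels"})
    for q in ["red_jar","green_jar","mill","garlic","red_holder","green_holder","wood_holder","white_holder","candle","timer"]:
        print(q,[([round(float(x)) for x in b["bbox"]],round(float(b["score"]),2)) for b in env.boxes_of(p,q)])
o=env.get_obs();print(o)
E
```

```text
pics
scene {'vertical_fov': 52.9655082117059, 'cx': 255.5532439500914, 'cy': 194.6228331249581, 'position': array([-0.24134612,  0.40397083,  0.98046233]), 'attitude': array([ 0.41518207, -0.82732824, -2.04111091]), 'shot': 1}
red_jar [([118, 252, 23, 36], 0.94)]
green_jar [([208, 215, 19, 14], 0.45)]
mill [([248, 172, 18, 43], 0.8)]
garlic []
red_holder [([207, 215, 19, 14], 0.67)]
green_holder [([222, 182, 20, 18], 0.68)]
wood_holder []
white_holder []
candle [([132, 240, 12, 16], 0.63)]
timer [([164, 242, 26, 20], 0.87)]
top {'vertical_fov': 42.82103152877407, 'cx': 259.12494066122605, 'cy': 190.15375368798405, 'position': array([ 0.21526963, -0.13119938,  1.60701667]), 'attitude': array([ 0.13949318, -0.14228349, -1.54479302]), 'shot': 2}
red_jar [([96, 199, 27, 11], 0.69), ([343, 164, 24, 28], 0.57)]
green_jar [([289, 200, 16, 19], 0.78)]
mill [([246, 183, 18, 26], 0.64)]
garlic [([391, 195, 18, 15], 0.73), ([373, 210, 13, 17], 0.56), ([306, 175, 13, 12], 0.46)]
red_holder [([194, 186, 24, 26], 0.8)]
green_holder [([234, 156, 21, 23], 0.55)]
wood_holder [([342, 168, 25, 25], 0.66)]
white_holder [([322, 200, 28, 23], 0.63)]
candle []
timer [([145, 196, 25, 19], 0.8)]
{'time_s': 1.1, 'q': array([-1.35172845e+00,  9.11110172e-02,  1.23069876e+00, -6.11606280e-06,
        1.81977307e+00, -5.67065554e-02]), 'qvel': array([-0.00125308, -0.00190131,  0.00022059,  0.00060377, -0.00056544,
       -0.00105124]), 'joint_efforts': array([ 2.07402118e-03, -4.58479428e+01, -4.18103814e+01,  1.02164929e-04,
        6.46875724e-04, -5.65627460e-06]), 'position': array([ 0.16337372, -0.57735239,  0.40466931]), 'tool_rot': array([ 3.11176474e+00,  4.31810338e-01, -8.03134491e-06]), 'ft_force': array([-1.04372679,  1.21597697,  0.20865333]), 'ft_torque': array([ 0.0347021 , -0.02533263,  0.03172431]), 'gripper_force': 0.0, 'grip_width': 0.9911515963454024}
```

Run:
```python
import cv2
a=cv2.imread("pics/scene0.png");cv2.imwrite("pics/scene0b.png",cv2.resize(a[110:310,60:320],(780,600),interpolation=cv2.INTER_CUBIC))
a=cv2.imread("pics/top0.png");cv2.imwrite("pics/top0b.png",cv2.resize(a[100:270,60:430],(800,368),interpolation=cv2.INTER_CUBIC))
```

```text
(no output)
```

View pics/scene0b.png

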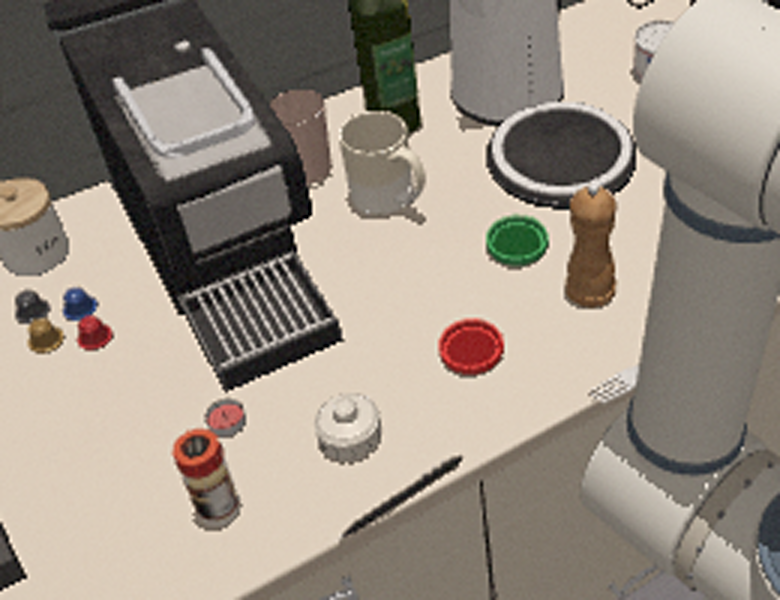

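View pics/top0b.png

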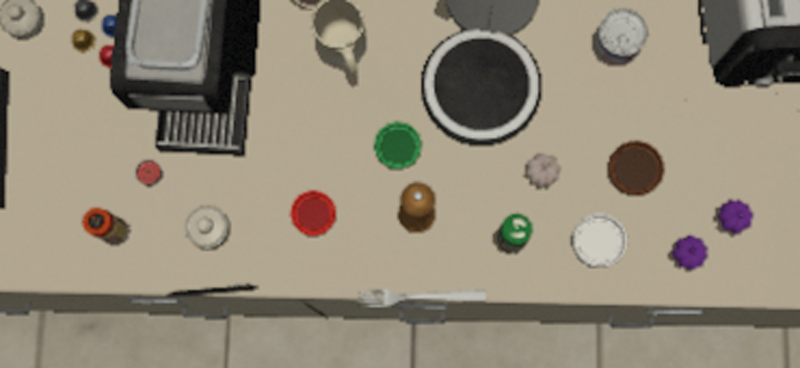

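The scene view shows the red jar left, then candle, timer, red and green holders and the mill. The top view (crop px) shows:

- Red cap at (98,222), timer at (208,228), candle at (149,172).
- Red holder at (314,213), green holder at (398,145).
- Mill nut at (417,197), green cap at (517,229), garlic at (542,170).
- White dish at (600,240), wood holder at (636,167), and purple decoys at the right.

```bash
cat > h.py <<'E'
from plant import env
import cv2,numpy as np
from scipy.spatial.transform import Rotation as R
def K(p):
    f=p["pixels"].shape[0]/2/np.tan(np.radians(p["vertical_fov"])/2); return f,p["cx"],p["cy"]
def ray(p,u,v,z):
    f,cx,cy=K(p); d=R.from_rotvec(p["attitude"]).apply([(u-cx)/f,-(v-cy)/f,-1.])
    o=np.array(p["position"]); return o+d*(z-o[2])/d[2]
def proj(p,X):
    f,cx,cy=K(p); c=R.from_rotvec(p["attitude"]).inv().apply(np.array(X)-p["position"])
    return np.array([cx+f*c[0]/-c[2],cy-f*c[1]/-c[2]])
def delta(X,yaw=None):
    """tool-frame shift (cm) & turn (deg about tool axes) to a downward TCP at X with world yaw of tool y-axis (mod pi)"""
    o=env.get_obs(); r=R.from_rotvec(o["tool_rot"])
    d=r.inv().apply(np.array(X)-o["position"])*100
    y=r.apply([0,1,0]); cur=np.arctan2(y[1],y[0]); t=0
    if yaw is not None:
        t=-(yaw-cur); t=np.degrees((t+np.pi/2)%np.pi-np.pi/2)   # tool z down: reversed sense
    return np.round(d,2),round(float(t),1),round(float(np.degrees(cur)),1),round(float(o["q"][5]),2)
E
python3 - <<'E'
from h import *
p=env.camera("top")
s=370/800
for n,u,v,z in [("red_jar",98,222,.105),("candle",149,172,.015),("timer",208,228,.045),("red_holder",314,213,.014),("green_holder",398,145,.014),("mill",417,195,.16),("green_jar",517,229,.106),("garlic",542,170,.025),("white_holder",600,240,.014),("wood_holder",636,167,.014),("purple1",736,216,.025),("purple2",690,252,.025)]:
    X=ray(p,60+u*s,100+v*s,z); print(n,X.round(3),"r",round(float(np.hypot(*X[:2])),3))
w=env.camera("wrist"); cv2.imwrite("pics/w0.png",w["pixels"])
o=env.get_obs(); r=R.from_rotvec(o["tool_rot"])
print("cam in tool",r.inv().apply(w["position"]-o["position"]), (r.inv()*R.from_rotvec(w["attitude"])).as_matrix().round(3),w["vertical_fov"],w["cx"],w["cy"])
print("tool axes",r.as_matrix().round(3))
E
```

```text
red_jar [0.439 0.345 0.105] r 0.558
candle [0.531 0.301 0.015] r 0.611
timer [0.442 0.199 0.045] r 0.485
red_holder [0.473 0.046 0.014] r 0.475
green_holder [ 0.582 -0.079  0.014] r 0.588
mill [ 0.478 -0.112  0.16 ] r 0.491
green_jar [ 0.441 -0.256  0.106] r 0.51
garlic [ 0.545 -0.3    0.025] r 0.623
white_holder [ 0.441 -0.39   0.014] r 0.589
wood_holder [ 0.556 -0.446  0.014] r 0.712
purple1 [ 0.481 -0.594  0.025] r 0.764
purple2 [ 0.424 -0.523  0.025] r 0.674
cam in tool [0.0750192  0.00058879 0.03056738] [[-0.001  0.956  0.292]
 [ 1.     0.001  0.   ]
 [ 0.     0.292 -0.956]] 70.08936912196863 257.8491725975171 191.8950752864541
tool axes [[ 0.962  0.272 -0.   ]
 [ 0.272 -0.962  0.   ]
 [-0.    -0.    -1.   ]]
```

View pics/w0.png

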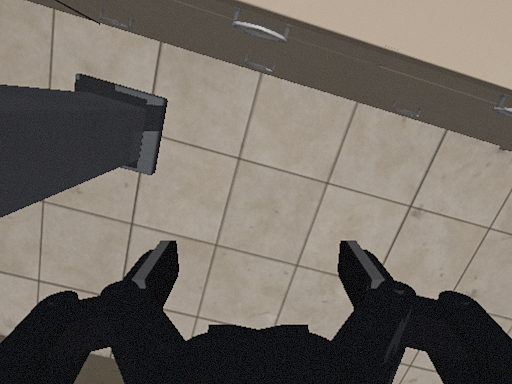

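The wrist picture shows the floor and the fingers at (155,265) and (360,265); the bench is not in view yet. I'll move over the work.

```bash
python3 -c "
from h import *
print(delta([.38,-.3,.405],-np.pi/2))"
```

```text
(array([ 28.4 , -20.79,  -0.03]), 15.8, -74.2, -0.06)
```

{"name": "servo_tool", "arguments": {"plan": [[[4,-3,0],[0,0,2],1],[[8,-6,0],[0,0,5],1],[[12,-9,0],[0,0,8],1],[[16,-12,0],[0,0,10],1],[[20,-15,0],[0,0,12],1],[[24,-17.5,0],[0,0,14],1],[[27,-19.5,0],[0,0,15.8],1],[[28.4,-20.8,0],[0,0,15.8],1],[[28.4,-20.8,0],[0,0,15.8],1],[[28.4,-20.8,0],[0,0,15.8],1]], "squeeze": 40}}

```text
time_s: 2.2
position: [0.38, -0.2998, 0.4048]
tool_rot: [3.141, 0.002, -0.0]
ft_force: [-0.2, 0.2, -0.4]
grip_width: 0.999
gripper_force: 0.0
```

```bash
cat > look.py <<'E'
import sys
from h import *
N=sys.argv[1]; p=env.camera("wrist"); cv2.imwrite(f"pics/{N}.png",p["pixels"])
Z=dict(red_jar=.09,green_jar=.09,mill=.133,garlic=.025,red_holder=.009,green_holder=.009,wood_holder=.009,white_holder=.009,candle=.008,timer=.026)
for q in sys.argv[2:]:
    for b in env.boxes_of(p,q):
        l,t,w,h=b["bbox"]; print(q,round(float(b["score"]),2),[round(float(x)) for x in (l,t,w,h)],ray(p,l+w/2,t+h/2,Z[q]).round(3)[:2])
print(delta([0,0,0]),env.get_obs()["time_s"])
E
python3 look.py w1 green_jar mill garlic wood_holder white_holder green_holder red_holder
```

```text
green_jar 0.85 [188, 93, 51, 51] [ 0.446 -0.256]
green_jar 0.68 [0, 45, 132, 65] [ 0.484 -0.116]
mill 0.74 [3, 42, 129, 70] [ 0.479 -0.145]
garlic 0.92 [413, 110, 46, 45] [ 0.426 -0.523]
garlic 0.81 [478, 62, 34, 46] [ 0.482 -0.583]
garlic 0.7 [239, 0, 44, 47] [ 0.546 -0.304]
wood_holder 0.77 [345, 0, 78, 55] [ 0.546 -0.449]
white_holder 0.73 [296, 84, 63, 64] [ 0.445 -0.391]
green_holder 0.81 [32, 2, 70, 24] [ 0.56  -0.078]
red_holder 0.49 [1, 90, 14, 27] [0.461 0.017]
(array([-37.99, -29.99,  40.47]), 0.0, -90.1, 0.83) 2.6
```

View pics/w1.png

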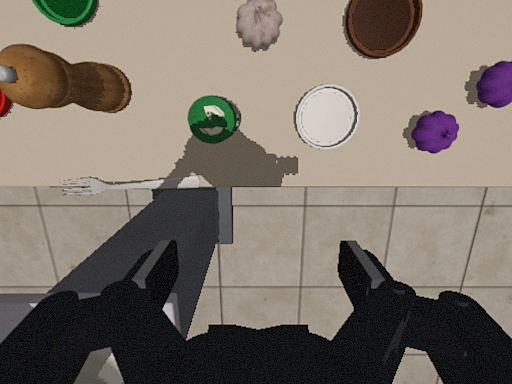

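The green cap is at (212,119), the white dish at (327,117), the garlic at (258,22), and the wood holder is cut off at the top; the mill leans left in perspective at (65,80). I'll look again with these centred.

{"name": "servo_tool", "arguments": {"plan": [[[2,1,0],[0,0,0],1],[[4,3,0],[0,0,0],1],[[7,4,0],[0,0,0],1],[[9,5,0],[0,0,0],1],[[11,6,0],[0,0,0],1],[[12,7,0],[0,0,0],1],[[12,7,0],[0,0,0],1],[[12,7,0],[0,0,0],1],[[12,7,0],[0,0,0],1],[[12,7,0],[0,0,0],1]]}}

```text
time_s: 3.6
position: [0.4995, -0.3696, 0.4052]
tool_rot: [3.141, -0.0, 0.001]
ft_force: [-0.6, -1.5, 0.4]
grip_width: 0.998
gripper_force: 0.0
```

```bash
python3 look.py w2 green_jar mill garlic wood_holder white_holder
```

```text
green_jar 0.71 [133, 189, 60, 58] [ 0.457 -0.263]
mill 0.72 [1, 159, 94, 75] [ 0.497 -0.175]
garlic 0.88 [188, 108, 39, 44] [ 0.548 -0.307]
garlic 0.82 [348, 199, 37, 43] [ 0.427 -0.52 ]
garlic 0.64 [404, 159, 47, 43] [ 0.483 -0.593]
wood_holder 0.69 [284, 88, 68, 67] [ 0.558 -0.448]
white_holder 0.98 [239, 176, 60, 55] [ 0.446 -0.385]
(array([-49.99, -36.98,  40.47]), 0.0, -90.0, 0.88) 3.9
```

{"name": "servo_tool", "arguments": {"plan": [[[0,-3,0],[0,0,0],1],[[0,-7,0],[0,0,0],1],[[0,-11,0],[0,0,0],1],[[0,-15,0],[0,0,0],1],[[0,-19,0],[0,0,0],1],[[0,-23,0],[0,0,0],1],[[0,-27,0],[0,0,0],1],[[0,-31,0],[0,0,0],1],[[0,-34,0],[0,0,0],1],[[0,-34,0],[0,0,0],1]]}}

```text
time_s: 4.9
position: [0.4997, -0.0268, 0.4051]
tool_rot: [-3.14, -0.007, -0.001]
ft_force: [-0.3, -0.0, -0.3]
grip_width: 1.0
gripper_force: 0.0
```

```bash
python3 look.py w3 green_jar mill red_holder green_holder timer
```

```text
green_jar 0.67 [403, 190, 85, 63] [ 0.455 -0.237]
mill 0.95 [298, 160, 77, 80] [ 0.495 -0.1  ]
green_holder 0.85 [267, 69, 62, 62] [ 0.586 -0.077]
green_holder 0.33 [453, 109, 49, 41] [ 0.549 -0.312]
timer 0.74 [60, 179, 58, 46] [0.454 0.2  ]
(array([-50.  ,  -3.02,  40.47]), 0.0, -90.1, 1.44) 5.2
```

{"name": "servo_tool", "arguments": {"plan": [[[0,-3,0],[0,0,0],1],[[0,-7,0],[0,0,0],1],[[0,-11,0],[0,0,0],1],[[-1,-15,0],[0,0,0],1],[[-2,-19,0],[0,0,0],1],[[-3,-23,0],[0,0,0],1],[[-4,-27,0],[0,0,0],1],[[-4,-29,0],[0,0,0],1],[[-4,-30,0],[0,0,0],1],[[-4,-30,0],[0,0,0],1]]}}

```text
time_s: 6.2
position: [0.4604, 0.2703, 0.4043]
tool_rot: [3.141, 0.001, -0.001]
ft_force: [0.7, -1.1, 0.0]
grip_width: 1.002
gripper_force: 0.0
```

```bash
python3 look.py w4 red_jar red_holder candle timer
python3 - <<'E'
import cv2
cv2.imwrite("pics/m.png",cv2.hconcat([cv2.resize(cv2.imread(f"pics/w{i}.png")[:300],(400,234),interpolation=cv2.INTER_AREA) for i in (3,4)]))
E
```

```text
red_jar 0.65 [163, 164, 52, 54] [0.45  0.344]
red_holder 0.72 [397, 126, 59, 57] [0.477 0.044]
red_holder 0.58 [279, 152, 53, 50] [0.445 0.205]
timer 0.76 [283, 152, 52, 48] [0.45  0.203]
(array([-46.  ,  26.97,  40.48]), 0.0, -90.1, 2.04) 6.45
```

View pics/m.png

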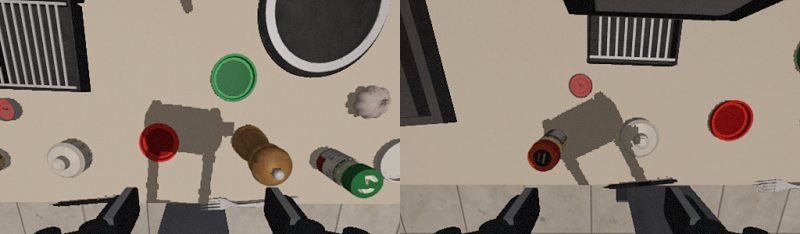

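The w3/w4 montage (400 px per half) shows the red holder at (159,142), green holder at (234,77), mill nut at (278,172) and green cap at (365,182). In the right half are the red cap at (144,154), candle at (180,85) and timer at (240,137). I'll refine by colour.

```bash
cat > seg.py <<'E'
import sys
from h import *
# usage: seg.py name  lowH highH minS minV z [u v win]
def seg(p,lo,hi,z,near,win=45):
    """largest colour blob near a world point, min enclosing circle/ellipse centre -> world"""
    u,v=proj(p,near).astype(int); im=cv2.cvtColor(p["pixels"],cv2.COLOR_BGR2HSV)
    m=cv2.inRange(im,tuple(lo),tuple(hi))
    if lo[0]==0: m|=cv2.inRange(im,(172,lo[1],lo[2]),(180,255,255))
    k=np.zeros_like(m); cv2.circle(k,(int(u),int(v)),win,255,-1); m&=k
    c=max(cv2.findContours(m,cv2.RETR_EXTERNAL,cv2.CHAIN_APPROX_NONE)[0],key=cv2.contourArea)
    h=cv2.convexHull(c); (cx,cy),ax,_=cv2.fitEllipse(h)
    return (round(cx),round(cy)),np.round(ax,1),ray(p,cx,cy,z).round(4)
E
python3 - <<'E'
from seg import *
p=env.camera("wrist")
print("redcap",seg(p,(0,120,40),(12,255,255),.098,(.445,.345,.1)))
print("redholder",seg(p,(0,120,40),(12,255,255),.012,(.475,.045,.014)))
print(ray(p,184,197,.105))
t=env.camera("top")
print("redholder",seg(t,(0,120,40),(12,255,255),.012,(.475,.045,.014),20))
print("greenholder",seg(t,(50,80,30),(80,255,255),.012,(.584,-.078,.014),20))
print("wood",seg(t,(0,80,20),(15,255,120),.012,(.557,-.447,.014),20))
print("white",seg(t,(0,0,170),(180,50,255),.012,(.443,-.39,.014),18))
E
```

```text
redcap ((183, 199), array([38.9, 42.7]), array([0.4435, 0.3484, 0.098 ]))
redholder ((422, 154), array([50., 58.]), array([0.4775, 0.0505, 0.012 ]))
[0.44815025 0.34497574 0.105     ]
redholder ((204, 198), array([20.4, 20.7]), array([0.4751, 0.0489, 0.012 ]))
greenholder ((244, 167), array([21.2, 21.3]), array([ 0.5842, -0.0772,  0.012 ]))
wood ((354, 177), array([24.7, 25.5]), array([ 0.5562, -0.4444,  0.012 ]))
white ((337, 210), array([35.7, 35.7]), array([ 0.4447, -0.3884,  0.012 ]))
```

{"name": "servo_tool", "arguments": {"plan": [[[-0.5,-3,0],[0,0,0],1],[[-1,-6,0],[0,0,0],1],[[-1.4,-7.7,2],[0,0,0],1],[[-1.4,-7.7,5],[0,0,0],1],[[-1.4,-7.7,8],[0,0,0],1],[[-1.4,-7.7,8],[0,0,0],1],[[-1.4,-7.7,8],[0,0,0],1],[[-1.4,-7.7,8],[0,0,0],1],[[-1.4,-7.7,8],[0,0,0],1],[[-1.4,-7.7,8],[0,0,0],1]]}}

```text
time_s: 7.55
position: [0.4462, 0.3471, 0.3264]
tool_rot: [-3.14, 0.0, -0.003]
ft_force: [0.0, -0.4, 0.1]
grip_width: 1.002
gripper_force: 0.0
```

Run:
```python
from seg import *
p=env.camera("wrist"); cv2.imwrite("pics/w5.png",p["pixels"])
print("redcap",seg(p,(0,120,40),(12,255,255),.098,(.446,.347,.1),70))
print(delta([.446,.347,.242]),env.boxes_of(p,"red_jar"))
```

```text
redcap ((255, 214), array([53.6, 57. ]), array([0.4434, 0.3491, 0.098 ]))
(array([-0.03,  0.02,  8.4 ]), 0.0, -90.0, 2.17) [{'bbox': [229.4, 169.2, 55.2, 74.6], 'score': 0.68}]
```

View pics/w5.png

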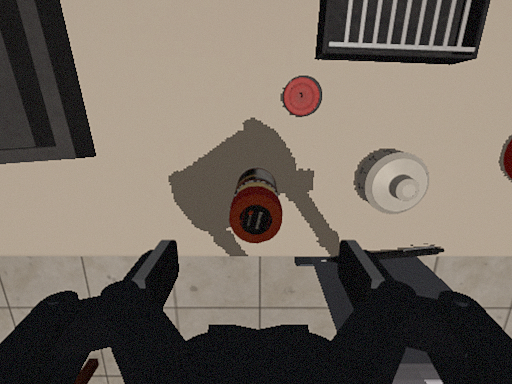

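The red cap is centred at about (255,214) between the fingers; the candle at (302,95) and timer at (397,182) are clear. Descending and gripping.

{"name": "servo_tool", "arguments": {"plan": [[[-0.25,0,3],[0,0,0],1],[[-0.25,0,6],[0,0,0],1],[[-0.25,0,8.4],[0,0,0],1],[[-0.25,0,8.4],[0,0,0],1],[[-0.25,0,8.4],[0,0,0],1],[[-0.25,0,8.4],[0,0,0],-1],[[-0.25,0,8.4],[0,0,0],-1],[[-0.25,0,8.4],[0,0,0],-1],[[-0.25,0,8.4],[0,0,0],-1],[[-0.25,0,8.4],[0,0,0],-1]], "squeeze": 40}}

```text
time_s: 8.65
position: [0.4437, 0.3474, 0.2422]
tool_rot: [-3.14, -0.0, -0.003]
ft_force: [0.3, 0.0, 5.6]
grip_width: 0.47
gripper_force: 39.9
```

{"name": "servo_tool", "arguments": {"plan": [[[0,0,0],[0,0,0],-1],[[0,0,0],[0,0,0],-1],[[0,0,0],[0,0,0],-1],[[0,0,0],[0,0,0],-1],[[0,0,-0.5],[0,0,0],-1],[[0,0,-1],[0,0,0],-1],[[0,0,-1],[0,0,0],-1],[[0,0,-1],[0,0,0],-1],[[0,0,-1],[0,0,0],-1],[[0,0,-1],[0,0,0],-1]]}}

```text
time_s: 9.65
position: [0.4434, 0.3471, 0.2502]
tool_rot: [3.141, 0.0, -0.001]
ft_force: [-0.2, -0.4, -1.8]
grip_width: 0.471
gripper_force: 40.4
```

Run:
```python
from seg import *
p=env.camera("scene"); w=env.camera("wrist")
cv2.imwrite("pics/s5.png",cv2.hconcat([cv2.resize(p["pixels"][200:320,60:220],(400,300)),cv2.resize(w["pixels"],(400,300))]))
o=env.get_obs();print(o["grip_width"],o["gripper_force"],o["time_s"],delta([.476,.0485,.36]))
```

```text
0.467585607454373 40.37153658689931 9.75 (array([  3.25,  29.86, -10.95]), 0.0, -90.0, 2.17)
```

View pics/s5.png

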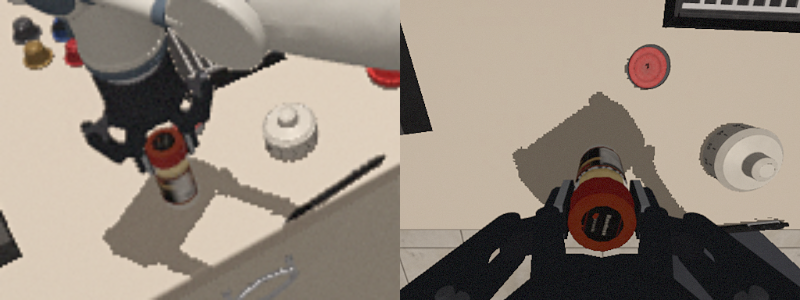

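Scene and wrist views show the red jar held upright by its cap (cap at (600,215) in the right half), clear of candle and timer. Carrying it to the red holder.

{"name": "servo_tool", "arguments": {"plan": [[[0,0,-3],[0,0,0],-1],[[0,0,-6],[0,0,0],-1],[[0,2,-8],[0,0,0],-1],[[1,6,-8],[0,0,0],-1],[[1.5,10,-8],[0,0,0],-1],[[2,14,-8],[0,0,0],-1],[[2.5,18,-8],[0,0,0],-1],[[3,22,-8],[0,0,0],-1],[[3.25,26,-8],[0,0,0],-1],[[3.25,28,-8],[0,0,0],-1]]}}

```text
time_s: 10.75
position: [0.476, 0.0645, 0.3307]
tool_rot: [3.141, -0.004, 0.0]
ft_force: [-0.8, -0.2, -1.1]
grip_width: 0.469
gripper_force: 40.8
```

{"name": "servo_tool", "arguments": {"plan": [[[0,1.8,0],[0,0,0],-1],[[0,1.8,0],[0,0,0],-1],[[0,1.8,0],[0,0,0],-1],[[0,1.8,2],[0,0,0],-1],[[0,1.8,4],[0,0,0],-1],[[0,1.8,4.5],[0,0,0],-1],[[0,1.8,4.5],[0,0,0],-1],[[0,1.8,4.5],[0,0,0],-1],[[0,1.8,4.5],[0,0,0],-1],[[0,1.8,4.5],[0,0,0],-1]]}}

```text
time_s: 11.75
position: [0.4762, 0.0493, 0.2867]
tool_rot: [-3.142, -0.0, -0.003]
ft_force: [-0.6, -0.2, -1.4]
grip_width: 0.469
gripper_force: 40.8
```

Run:
```python
from seg import *
w=env.camera("wrist");cv2.imwrite("pics/w6.png",w["pixels"])
o=env.get_obs();print(o["position"],o["grip_width"],o["gripper_force"],o["time_s"],delta([.476,.0485,.246]))
for q in ["red_holder","red_jar"]:
  for b in env.boxes_of(w,q): print(q,b)
t=env.camera("top");print(seg(t,(0,120,40),(12,255,255),.012,(.475,.045,.014),20))
```

```text
[0.4761563  0.04919344 0.28655214] 0.4722182882452362 40.812253739568405 11.8 (array([-0.02,  0.07,  4.06]), 0.0, -90.0, 1.6)
red_holder {'bbox': [219.7, 153.8, 80.9, 61.8], 'score': 0.7}
red_jar {'bbox': [215.6, 185.4, 86.0, 136.4], 'score': 0.88}
((200, 201), array([ 9.3, 13.4]), array([0.464 , 0.0643, 0.012 ]))
```

View pics/w6.png

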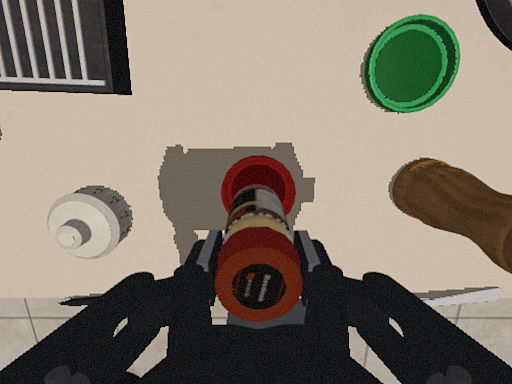

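The jar hangs above the red holder (rim top at row 155, sides 222–296). I'll check alignment numerically.

Run:
```python
from seg import *
w=env.camera("wrist")
print("far rim x:",(ray(w,258,155.5,.014)-[.035,0,0]).round(4),"y:",ray(w,222,188,.014).round(4),ray(w,296,188,.014).round(4))
# green holder here too
print("green",seg(w,(50,80,30),(80,255,255),.011,(.584,-.078,.014),70))
# jar axis from cap top centre
print("cap top",ray(w,260,285,.146))
```

```text
far rim x: [0.4763 0.0486 0.014 ] y: [0.4814 0.0817 0.014 ] [0.4813 0.0138 0.014 ]
green ((413, 63), array([ 87.8, 105.6]), array([ 0.5868, -0.0776,  0.011 ]))
cap top [0.47247917 0.0477567  0.146     ]
```

{"name": "servo_tool", "arguments": {"plan": [[[0.2,0.1,1.5],[0,0,0],-1],[[0.2,0.1,2.5],[0,0,0],-1],[[0.2,0.1,3.2],[0,0,0],-1],[[0.2,0.1,3.5],[0,0,0],-1],[[0.2,0.1,3.7],[0,0,0],-1],[[0.2,0.1,3.8],[0,0,0],-1],[[0.2,0.1,3.9],[0,0,0],-1],[[0.2,0.1,3.9],[0,0,0],-1],[[0.2,0.1,3.9],[0,0,0],-1],[[0.2,0.1,3.9],[0,0,0],-1]]}}

```text
time_s: 13.0
position: [0.4781, 0.0481, 0.2469]
tool_rot: [3.142, 0.0, 0.001]
ft_force: [-0.1, 0.2, -1.2]
grip_width: 0.473
gripper_force: 40.8
```

{"name": "servo_tool", "arguments": {"plan": [[[0,0,0.05],[0,0,0],-1],[[0,0,0.1],[0,0,0],-1],[[0,0,0.1],[0,0,0],-1],[[0,0,0.15],[0,0,0],-1],[[0,0,0.15],[0,0,0],-1],[[0,0,0.2],[0,0,0],-1],[[0,0,0.2],[0,0,0],-1],[[0,0,0.2],[0,0,0],-1],[[0,0,0.2],[0,0,0],-1],[[0,0,0.2],[0,0,0],-1]]}}

```text
time_s: 14.0
position: [0.4783, 0.0482, 0.2462]
tool_rot: [-3.142, -0.0, -0.003]
ft_force: [-1.5, -0.3, 7.9]
grip_width: 0.471
gripper_force: 41.4
```

{"name": "servo_tool", "arguments": {"plan": [[[0,0,0.1],[0,0,0],0.2],[[0,0,0.1],[0,0,0],0.4],[[0,0,0.1],[0,0,0],0.6],[[0,0,0.1],[0,0,0],0.8],[[0,0,0],[0,0,0],0.8],[[0,0,-2],[0,0,0],0.8],[[0,0,-5],[0,0,0],1],[[0,0,-9],[0,0,0],1],[[0,0,-13],[0,0,0],1],[[0,0,-14],[0,0,0],1]]}}

```text
time_s: 15.0
position: [0.4781, 0.0482, 0.3903]
tool_rot: [-3.141, -0.0, -0.013]
ft_force: [-0.8, 0.2, 1.0]
grip_width: 0.997
gripper_force: 0.0
```

Run:
```python
from seg import *
w=env.camera("wrist");cv2.imwrite("pics/w7.png",w["pixels"])
for q in ["red_jar","mill"]:
  for b in env.boxes_of(w,q): print(q,b)
print(seg(w,(0,120,40),(12,255,255),.102,(.476,.048,.105),60), delta([.442,-.257,.243]))
```

```text
red_jar {'bbox': [237.8, 154.8, 38.6, 60.5], 'score': 0.61}
mill {'bbox': [354.8, 145.3, 117.0, 80.7], 'score': 0.97}
((257, 179), array([53.3, 68.8]), array([0.4905, 0.0489, 0.102 ])) (array([-3.62, 30.51, 14.16]), 0.0, -90.0, 1.6)
```

View pics/w7.png

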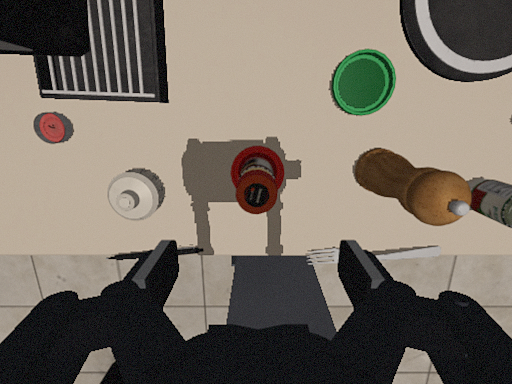

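The red jar stands upright in the red holder (cap (257,195), rim around it). Now the green jar.

{"name": "servo_tool", "arguments": {"plan": [[[-0.5,4,0],[0,0,0],1],[[-1,8,0],[0,0,0],1],[[-1.5,12,0],[0,0,0],1],[[-2,16,0],[0,0,0],1],[[-2.5,20,0],[0,0,0],1],[[-3,24,0],[0,0,0],1],[[-3.4,28,0],[0,0,0],1],[[-3.4,30.5,3],[0,0,0],1],[[-3.4,30.5,6],[0,0,0],1],[[-3.4,30.5,6],[0,0,0],1]]}}

```text
time_s: 16.15
position: [0.4427, -0.257, 0.3167]
tool_rot: [-3.134, 0.003, 0.017]
ft_force: [-0.5, -0.4, -0.8]
grip_width: 0.997
gripper_force: 0.0
```

Run:
```python
from seg import *
w=env.camera("wrist");cv2.imwrite("pics/w8.png",w["pixels"])
s=seg(w,(50,80,30),(80,255,255),.1,(.444,-.257,.106),70);print(s)
o=env.get_obs();print(o["position"],env.boxes_of(w,"green_jar"))
print(delta([*s[2][:2],.243]))
```

```text
((257, 208), array([62.1, 66.3]), array([ 0.4464, -0.2552,  0.1   ]))
[ 0.44325463 -0.25666639  0.32010987] [{'bbox': [226.9, 155.4, 62.9, 84.5], 'score': 0.58}]
(array([ 0.29, -0.11,  7.99]), 0.0, -90.0, 0.98)
```

View pics/w8.png

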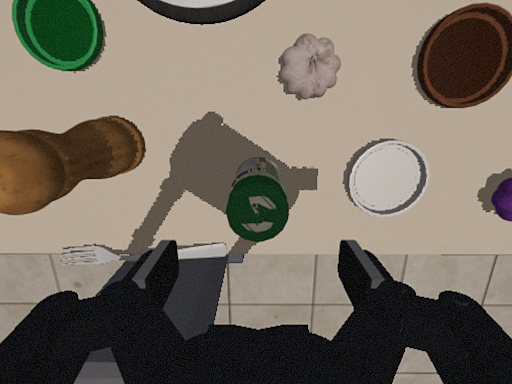

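The green cap is centred at (257,208), with free space at both fingers. Descending.

{"name": "servo_tool", "arguments": {"plan": [[[0.2,-0.1,3],[0,0,0],1],[[0.2,-0.1,6],[0,0,0],1],[[0.2,-0.1,8],[0,0,0],1],[[0.2,-0.1,8.2],[0,0,0],1],[[0.2,-0.1,8.2],[0,0,0],1],[[0.2,-0.1,8.2],[0,0,0],-1],[[0.2,-0.1,8.2],[0,0,0],-1],[[0.2,-0.1,8.2],[0,0,0],-1],[[0.2,-0.1,8.2],[0,0,0],-1],[[0.2,-0.1,8.2],[0,0,0],-1]], "squeeze": 40}}

```text
time_s: 17.25
position: [0.4464, -0.2559, 0.2443]
tool_rot: [3.141, 0.0, 0.004]
ft_force: [0.1, 0.9, 6.7]
grip_width: 0.522
gripper_force: 40.5
```

{"name": "servo_tool", "arguments": {"plan": [[[0,0,0],[0,0,0],-1],[[0,0,0],[0,0,0],-1],[[0,0,-1],[0,0,0],-1],[[0,0,-3],[0,0,0],-1],[[0,0,-6],[0,0,0],-1],[[0,0,-9],[0,0,0],-1],[[0,0,-12],[0,0,0],-1],[[0,0,-13],[0,0,0],-1],[[0,0,-13],[0,0,0],-1],[[0,0,-13],[0,0,0],-1]]}}

```text
time_s: 18.25
position: [0.446, -0.2559, 0.3711]
tool_rot: [-3.14, 0.0, 0.003]
ft_force: [0.1, -0.6, -0.6]
grip_width: 0.519
gripper_force: 41.0
```

Run:
```python
from seg import *
w=env.camera("wrist");cv2.imwrite("pics/w9.png",w["pixels"])
o=env.get_obs();print(o["position"],o["grip_width"],o["gripper_force"],delta([.586,-.0775,.37]))
```

```text
[ 0.44590484 -0.25583004  0.37047358] 0.5155585211045309 40.94797018915415 (array([ 14.01, -17.83,   0.04]), 0.0, -90.0, 0.98)
```

{"name": "servo_tool", "arguments": {"plan": [[[4,0,0],[0,0,0],-1],[[8,0,0],[0,0,0],-1],[[12,-2,0],[0,0,0],-1],[[14,-5,0],[0,0,0],-1],[[14,-9,0],[0,0,0],-1],[[14,-13,0],[0,0,0],-1],[[14,-16,0],[0,0,0],-1],[[14,-17.8,2],[0,0,0],-1],[[14,-17.8,6],[0,0,0],-1],[[14,-17.8,8],[0,0,0],-1]]}}

```text
time_s: 19.3
position: [0.5851, -0.0767, 0.2869]
tool_rot: [-3.14, -0.003, 0.011]
ft_force: [0.5, -1.0, -2.5]
grip_width: 0.516
gripper_force: 41.1
```

{"name": "servo_tool", "arguments": {"plan": [[[0,0,0],[0,0,0],-1],[[0,0,0],[0,0,0],-1],[[0,0,0],[0,0,0],-1],[[0,0,0],[0,0,0],-1],[[0,0,0],[0,0,0],-1],[[0,0,0],[0,0,0],-1],[[0,0,0],[0,0,0],-1],[[0,0,0],[0,0,0],-1],[[0,0,0],[0,0,0],-1],[[0,0,0],[0,0,0],-1]]}}

```text
time_s: 20.3
position: [0.586, -0.0778, 0.2926]
tool_rot: [-3.142, -0.0, 0.0]
ft_force: [-0.2, 0.1, -2.0]
grip_width: 0.515
gripper_force: 41.1
```

Run:
```python
from seg import *
w=env.camera("wrist");cv2.imwrite("pics/w10.png",w["pixels"])
o=env.get_obs();print(o["position"],o["grip_width"],o["gripper_force"],delta([.586,-.0775,.25]))
```

```text
[ 0.58600518 -0.07783963  0.29263705] 0.520871809571577 41.06116063892841 (array([-0.  , -0.03,  4.26]), 0.0, -90.0, 1.38)
```

View pics/w10.png

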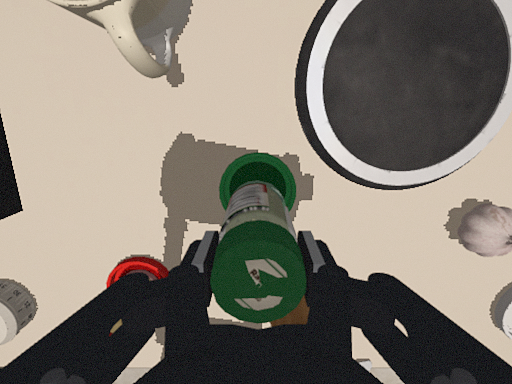

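The jar hangs over the green holder (rim top at row 153, sides 220–296); the red holder at lower left is clear.

Run:
```python
from seg import *
w=env.camera("wrist")
print((ray(w,258,153.5,.014)-[.037,0,0]).round(4),ray(w,220,188,.014).round(4),ray(w,296,188,.014).round(4))
zt=.2926-.2443+.106
for X in [(.580,-.0778),(.586,-.0778)]:
  print([proj(w,(X[0]+.0225*np.cos(a),X[1]+.0225*np.sin(a),zt)).round(0) for a in np.arange(4)*np.pi/2])
```

```text
[ 0.5849 -0.0783  0.014 ] [ 0.5893 -0.0425  0.014 ] [ 0.5892 -0.1141  0.014 ]
[array([257., 248.]), array([208., 292.]), array([257., 331.]), array([306., 292.])]
[array([257., 236.]), array([208., 280.]), array([257., 321.]), array([306., 280.])]
```

{"name": "servo_tool", "arguments": {"plan": [[[-0.1,0,1.5],[0,0,0],-1],[[-0.1,0,2.5],[0,0,0],-1],[[-0.1,0,3.2],[0,0,0],-1],[[-0.1,0,3.6],[0,0,0],-1],[[-0.1,0,3.9],[0,0,0],-1],[[-0.1,0,4.1],[0,0,0],-1],[[-0.1,0,4.3],[0,0,0],-1],[[-0.1,0,4.4],[0,0,0],-1],[[-0.1,0,4.5],[0,0,0],-1],[[-0.1,0,4.5],[0,0,0],-1]]}}

```text
time_s: 21.4
position: [0.5851, -0.0778, 0.2484]
tool_rot: [3.141, 0.0, 0.002]
ft_force: [0.1, 0.1, 2.8]
grip_width: 0.52
gripper_force: 41.2
```

{"name": "servo_tool", "arguments": {"plan": [[[0,0,0.1],[0,0,0],0.2],[[0,0,0.1],[0,0,0],0.4],[[0,0,0.1],[0,0,0],0.6],[[0,0,0.1],[0,0,0],0.8],[[0,0,0],[0,0,0],0.8],[[0,0,-2],[0,0,0],0.8],[[0,0,-5],[0,0,0],1],[[0,0,-9],[0,0,0],1],[[0,0,-13],[0,0,0],1],[[0,0,-14],[0,0,0],1]]}}

```text
time_s: 22.4
position: [0.585, -0.0779, 0.3941]
tool_rot: [3.14, 0.0, 0.014]
ft_force: [1.0, 0.3, 0.2]
grip_width: 1.001
gripper_force: 0.0
```

Run:
```python
from seg import *
w=env.camera("wrist");cv2.imwrite("pics/w11.png",w["pixels"])
for q in ["green_jar","garlic"]:
  for b in env.boxes_of(w,q):
    l,t,a,h=b["bbox"];print(q,b,ray(w,l+a/2,t+h/2,.02))
print(delta([.55,-.305,.39]))
```

```text
green_jar {'bbox': [232.9, 154.3, 44.3, 58.1], 'score': 0.71} [ 0.57019596 -0.07512403  0.02      ]
garlic {'bbox': [409.8, 180.0, 40.1, 39.8], 'score': 0.7} [ 0.54721504 -0.30646325  0.02      ]
(array([-3.51, 22.72, -0.2 ]), 0.0, -90.0, 1.38)
```

View pics/w11.png

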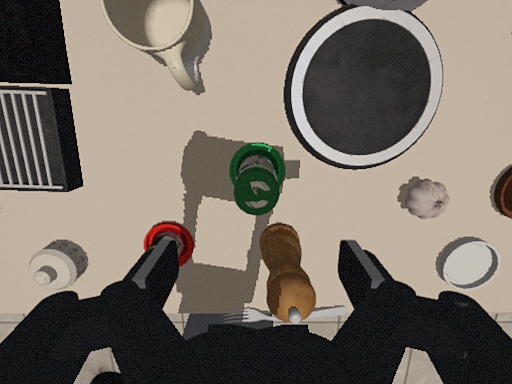

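The green jar stands in the green holder (cap (257,190), rim behind). The garlic is at (428,199). Next, the garlic.

{"name": "servo_tool", "arguments": {"plan": [[[-1,4,0],[0,0,0],1],[[-2,8,0],[0,0,0],1],[[-3,12,0],[0,0,0],1],[[-3.8,16,0],[0,0,0],1],[[-3.8,20,0],[0,0,0],1],[[-3.8,22.8,3],[0,0,0],1],[[-3.8,22.8,7],[0,0,0],1],[[-3.8,22.8,10],[0,0,0],1],[[-3.8,22.8,10],[0,0,0],1],[[-3.8,22.8,10],[0,0,0],1]], "squeeze": 25}}

```text
time_s: 23.55
position: [0.5467, -0.3056, 0.2859]
tool_rot: [-3.14, -0.0, 0.005]
ft_force: [0.6, 1.0, 1.2]
grip_width: 0.997
gripper_force: 0.0
```

Run:
```python
from seg import *
w=env.camera("wrist");cv2.imwrite("pics/w12.png",w["pixels"])
for b in env.boxes_of(w,"garlic"):
    l,t,a,h=b["bbox"];X=ray(w,l+a/2,t+h/2,.022);print(b,X,delta([*X[:2],.176]))
```

```text
{'bbox': [224.9, 164.6, 59.5, 56.8], 'score': 0.85} [ 0.54874126 -0.3025221   0.022     ] (array([ 0.11, -0.34, 11.36]), 0.0, -90.0, 1.01)
{'bbox': [450.3, 280.4, 51.1, 43.6], 'score': 0.65} [ 0.43247305 -0.52663246  0.022     ] (array([-11.52,  22.06,  11.37]), 0.0, -90.0, 1.01)
```

View pics/w12.png

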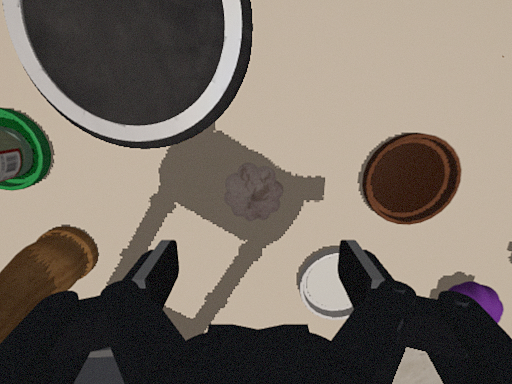

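The garlic is centred at (254,193) and the finger sides are free. Descending.

{"name": "servo_tool", "arguments": {"plan": [[[0.2,-0.3,3],[0,0,0],1],[[0.2,-0.3,6],[0,0,0],1],[[0.2,-0.3,9],[0,0,0],1],[[0.2,-0.3,10.5],[0,0,0],1],[[0.2,-0.3,11.2],[0,0,0],1],[[0.2,-0.3,11.2],[0,0,0],1],[[0.2,-0.3,11.2],[0,0,0],-1],[[0.2,-0.3,11.2],[0,0,0],-1],[[0.2,-0.3,11.2],[0,0,0],-1],[[0.2,-0.3,11.2],[0,0,0],-1]], "squeeze": 25}}

```text
time_s: 24.65
position: [0.5495, -0.3032, 0.178]
tool_rot: [3.14, 0.0, 0.005]
ft_force: [-0.4, 0.7, 6.1]
grip_width: 0.597
gripper_force: 25.7
```

{"name": "servo_tool", "arguments": {"plan": [[[0,0,0],[0,0,0],-1],[[0,0,0],[0,0,0],-1],[[0,0,-0.5],[0,0,0],-1],[[0,0,-1.5],[0,0,0],-1],[[0,0,-3],[0,0,0],-1],[[0,0,-5],[0,0,0],-1],[[0,0,-7],[0,0,0],-1],[[0,0,-8],[0,0,0],-1],[[0,0,-8],[0,0,0],-1],[[0,0,-8],[0,0,0],-1]]}}

```text
time_s: 25.65
position: [0.5489, -0.3028, 0.2554]
tool_rot: [-3.141, -0.0, 0.0]
ft_force: [0.3, 0.6, -0.6]
grip_width: 0.595
gripper_force: 26.1
```

Run:
```python
from seg import *
w=env.camera("wrist");cv2.imwrite("pics/w13.png",w["pixels"])
print(env.boxes_of(w,"garlic"),env.boxes_of(w,"white_holder"))
o=env.get_obs();print(o["position"],o["grip_width"],o["gripper_force"],delta([.444,-.389,.256]))
```

```text
[{'bbox': [209.4, 209.1, 100.0, 99.7], 'score': 0.91}, {'bbox': [465.0, 301.4, 45.8, 62.1], 'score': 0.7}] [{'bbox': [302.8, 269.5, 70.9, 72.5], 'score': 0.69}]
[ 0.54873807 -0.30271829  0.25408303] 0.596281655406688 26.139103987952694 (array([-10.47,   8.63,  -0.18]), 0.0, -90.0, 1.01)
```

View pics/w13.png

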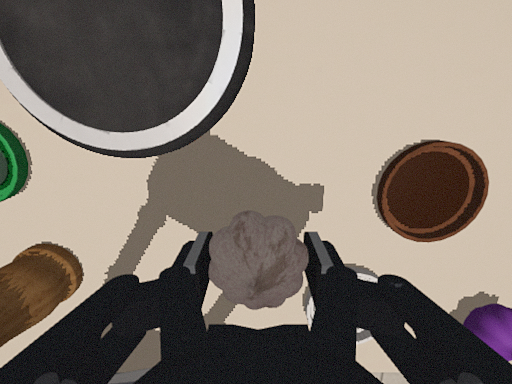

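The garlic is held at (258,258), upright between the pads. I have used all 14 views, so from here I measure by numbers, starting with the white dish in the saved images.

Run:
```python
from seg import *
w=env.camera("wrist"); o=env.get_obs(); r=R.from_rotvec(o["tool_rot"])
ct=r.inv().apply(w["position"]-o["position"]); cr=r.inv()*R.from_rotvec(w["attitude"])
print("garlic",ray(w,259.4,259,.022+o["position"][2]-.1775)-o["position"])
dn=R.from_matrix([[1,0,0],[0,-1,0],[0,0,-1]])
for N,pos in [("w1",(.38,-.2998,.4048)),("w2",(.4997,-.3698,.4050)),("w8",None)]:
    if pos is None: continue
    p=dict(w); p["pixels"]=cv2.imread(f"pics/{N}.png"); p["position"]=np.array(pos)+dn.apply(ct); p["attitude"]=(dn*cr).as_rotvec()
    for S in (25,35): 
        s=seg(p,(0,0,130),(180,S,255),.012,(.445,-.389,.012),45); print(N,"white",S,s)
    print(N,"wood",seg(p,(0,70,10),(18,255,140),.012,(.557,-.447,.012),55))
t=env.camera("top"); t["pixels"]=cv2.imread("pics/top0.png")
for S in (20,30): print("top",seg(t,(0,0,130),(180,S,255),.012,(.445,-.389,.012),22))
```

```text
garlic [ 0.00053594 -0.00092386 -0.1555    ]
w1 white 25 ((327, 116), array([62.3, 67.3]), array([ 0.4451, -0.3888,  0.012 ]))
w1 white 35 ((328, 116), array([62.7, 67.9]), array([ 0.4451, -0.3891,  0.012 ]))
w1 wood ((383, 16), array([72.5, 87.6]), array([ 0.5573, -0.4454,  0.012 ]))
w2 white 25 ((274, 206), array([49.5, 55.8]), array([ 0.4428, -0.3924,  0.012 ]))
w2 white 35 ((274, 207), array([49.6, 56.5]), array([ 0.4423, -0.3926,  0.012 ]))
w2 wood ((317, 121), array([65.4, 69.6]), array([ 0.5589, -0.4459,  0.012 ]))
top ((337, 211), array([23.6, 24.7]), array([ 0.4424, -0.3881,  0.012 ]))
top ((337, 210), array([24.6, 25.1]), array([ 0.4432, -0.3885,  0.012 ]))
```

Gripped this low, the fingertips would meet the dish rim (14 mm). I'll set the garlic back on the bench and regrip it 7 mm higher.

{"name": "servo_tool", "arguments": {"plan": [[[0,0,3],[0,0,0],-1],[[0,0,5.5],[0,0,0],-1],[[0,0,7],[0,0,0],-1],[[0,0,7.6],[0,0,0],-1],[[0,0,7.8],[0,0,0],-1],[[0,0,8],[0,0,0],-1],[[0,0,8],[0,0,0],-1],[[0,0,8],[0,0,0],-1],[[0,0,8],[0,0,0],-1],[[0,0,8],[0,0,0],-1]]}}

```text
time_s: 26.9
position: [0.5493, -0.303, 0.1781]
tool_rot: [3.141, 0.0, 0.003]
ft_force: [-3.8, 2.2, 5.5]
grip_width: 0.595
gripper_force: 26.5
```

{"name": "servo_tool", "arguments": {"plan": [[[0,0,0],[0,0,0],0.4],[[0,0,0],[0,0,0],0.5],[[0,0,0],[0,0,0],0.6],[[0,0,0],[0,0,0],0.6],[[0,0,-0.4],[0,0,0],0.6],[[0,0,-0.7],[0,0,0],0.6],[[0,0,-0.7],[0,0,0],0.6],[[0,0,-0.7],[0,0,0],0.6],[[0,0,-0.7],[0,0,0],0.6],[[0,0,-0.7],[0,0,0],0.6]]}}

```text
time_s: 27.9
position: [0.549, -0.3029, 0.1825]
tool_rot: [-3.141, 0.0, 0.0]
ft_force: [0.1, -0.1, 0.4]
grip_width: 0.803
gripper_force: 0.0
```

Run:
```python
from seg import *
w=env.camera("wrist");cv2.imwrite("pics/w14.png",w["pixels"])
o=env.get_obs()
for b in env.boxes_of(w,"garlic"):
    l,t,a,h=b["bbox"];print(b,ray(w,l+a/2,t+h/2,.022))
print(o["position"],o["grip_width"])
```

```text
{'bbox': [213.0, 208.3, 99.1, 92.3], 'score': 0.65} [ 0.5495238  -0.30565977  0.022     ]
[ 0.54897493 -0.30282146  0.18249919] 0.8002535534509874
```

{"name": "servo_tool", "arguments": {"plan": [[[0,0,0],[0,0,0],-1],[[0,0,0],[0,0,0],-1],[[0,0,0],[0,0,0],-1],[[0,0,0],[0,0,0],-1],[[0,0,0],[0,0,0],-1],[[0,0,-1],[0,0,0],-1],[[0,0,-2],[0,0,0],-1],[[0,0,-2],[0,0,0],-1],[[0,0,-2],[0,0,0],-1],[[0,0,-2],[0,0,0],-1]], "squeeze": 25}}

```text
time_s: 29.0
position: [0.5489, -0.3028, 0.2024]
tool_rot: [-3.141, -0.0, 0.001]
ft_force: [-0.4, 0.6, 0.3]
grip_width: 0.594
gripper_force: 26.2
```

Run:
```python
from seg import *
w=env.camera("wrist");cv2.imwrite("pics/w15.png",w["pixels"])
o=env.get_obs()
for b in env.boxes_of(w,"garlic"):
    l,t,a,h=b["bbox"];print(b,ray(w,l+a/2,t+h/2,.042))
print(o["position"],o["grip_width"],o["gripper_force"],o["ft_force"])
```

```text
{'bbox': [210.5, 206.4, 98.6, 95.7], 'score': 0.6} [ 0.54964602 -0.30412872  0.042     ]
[ 0.54887635 -0.30275756  0.2021685 ] 0.5933869066933309 26.237106589833274 [-0.36305128  0.7505145  -0.40434059]
```

{"name": "servo_tool", "arguments": {"plan": [[[0,0,-3],[0,0,0],-1],[[-1,1,-6],[0,0,0],-1],[[-4,3,-6],[0,0,0],-1],[[-7,6,-6],[0,0,0],-1],[[-10,8.2,-6],[0,0,0],-1],[[-10.5,8.6,-6],[0,0,0],-1],[[-10.5,8.6,-5],[0,0,0],-1],[[-10.5,8.6,-4],[0,0,0],-1],[[-10.5,8.6,-4],[0,0,0],-1],[[-10.5,8.6,-4],[0,0,0],-1]]}}

```text
time_s: 30.1
position: [0.4447, -0.3879, 0.2415]
tool_rot: [-3.14, -0.003, 0.002]
ft_force: [0.8, 0.7, 0.0]
grip_width: 0.594
gripper_force: 26.4
```

Run:
```python
from seg import *
w=env.camera("wrist");cv2.imwrite("pics/w16.png",w["pixels"])
o=env.get_obs()
for q in ["garlic","white_holder"]:
  for b in env.boxes_of(w,q):
    l,t,a,h=b["bbox"];z=.022+o["position"][2]-.1825 if q=="garlic" else .012; print(q,b,ray(w,l+a/2,t+h/2,z))
    if q!="garlic": print("far rim ctr x",ray(w,l+a/2,t,.014)-[.041,0,0],ray(w,l,t+h/2,.012),ray(w,l+a,t+h/2,.012))
print(o["position"],o["grip_width"],o["gripper_force"],delta([.4435,-.3885,.1867]))
```

```text
garlic {'bbox': [213.3, 205.2, 96.4, 97.6], 'score': 0.64} [ 0.44582805 -0.38995451  0.08172003]
garlic {'bbox': [507.8, 152.9, 4.2, 32.8], 'score': 0.51} [ 0.49174641 -0.50903287  0.08172003]
white_holder {'bbox': [205.9, 156.9, 104.5, 79.4], 'score': 0.72} [ 0.45511497 -0.38811678  0.012     ]
far rim ctr x [ 0.44497392 -0.3880913   0.014     ] [ 0.4550692  -0.34820178  0.012     ] [ 0.4551607 -0.4280026  0.012    ]
[ 0.44478608 -0.38812316  0.24222003] 0.5930919383588796 26.392251971410587 (array([-0.12,  0.  ,  5.63]), 0.0, -89.9, 0.79)
```

{"name": "servo_tool", "arguments": {"plan": [[[-0.1,0,2],[0,0,0],-1],[[-0.1,0,3.5],[0,0,0],-1],[[-0.1,0,4.4],[0,0,0],-1],[[-0.1,0,4.9],[0,0,0],-1],[[-0.1,0,5.2],[0,0,0],-1],[[-0.1,0,5.4],[0,0,0],-1],[[-0.1,0,5.5],[0,0,0],-1],[[-0.1,0,5.6],[0,0,0],-1],[[-0.1,0,5.6],[0,0,0],-1],[[-0.1,0,5.6],[0,0,0],-1]]}}

```text
time_s: 31.25
position: [0.4431, -0.3889, 0.1871]
tool_rot: [3.141, 0.0, 0.001]
ft_force: [0.1, -0.7, -0.7]
grip_width: 0.591
gripper_force: 26.4
```

{"name": "servo_tool", "arguments": {"plan": [[[0.1,0,0.05],[0,0,0],-1],[[0.1,0,0.05],[0,0,0],-1],[[0.1,0,0.1],[0,0,0],-1],[[0.1,0,0.1],[0,0,0],-1],[[0.1,0,0.15],[0,0,0],-1],[[0.1,0,0.15],[0,0,0],-1],[[0.1,0,0.15],[0,0,0],-1],[[0.1,0,0.15],[0,0,0],-1],[[0.1,0,0.15],[0,0,0],-1],[[0.1,0,0.15],[0,0,0],-1]]}}

```text
time_s: 32.25
position: [0.444, -0.3891, 0.187]
tool_rot: [3.141, -0.0, 0.001]
ft_force: [-5.0, 1.4, 9.9]
grip_width: 0.593
gripper_force: 26.9
```

{"name": "servo_tool", "arguments": {"plan": [[[0,0,-0.1],[0,0,0],0.3],[[0,0,-0.1],[0,0,0],0.4],[[0,0,-0.1],[0,0,0],0.5],[[0,0,-0.1],[0,0,0],0.6],[[0,0,-0.3],[0,0,0],0.7],[[0,0,-1.5],[0,0,0],0.8],[[0,0,-4],[0,0,0],1],[[0,0,-8],[0,0,0],1],[[0,0,-12],[0,0,0],1],[[0,0,-13],[0,0,0],1]]}}

```text
time_s: 33.25
position: [0.4444, -0.3892, 0.3227]
tool_rot: [3.134, 0.0, 0.011]
ft_force: [0.0, -0.5, -0.5]
grip_width: 1.003
gripper_force: 0.0
```

Run:
```python
from seg import *
w=env.camera("wrist");cv2.imwrite("pics/w17.png",w["pixels"])
o=env.get_obs()
for q,z in [("garlic",.026),("white_holder",.012)]:
  for b in env.boxes_of(w,q):
    l,t,a,h=b["bbox"]; print(q,b,ray(w,l+a/2,t+h/2,z))
print(o["position"],o["grip_width"],delta([.478,-.112,.40]))
```

```text
garlic {'bbox': [431.6, 121.4, 64.8, 55.5], 'score': 0.88} [ 0.48338117 -0.59296412  0.026     ]
garlic {'bbox': [234.2, 162.6, 52.9, 50.9], 'score': 0.84} [ 0.44452392 -0.39448245  0.026     ]
white_holder {'bbox': [216.3, 144.1, 76.5, 77.9], 'score': 0.73} [ 0.44609564 -0.3882499   0.012     ]
[ 0.444418   -0.38923773  0.32222114] 0.9966124218566484 (array([  3.41, -27.68,  -8.4 ]), 0.0, -90.0, 0.79)
```

{"name": "servo_tool", "arguments": {"plan": [[[0,-3,-3],[0,0,0],1],[[0,-6,-6],[0,0,0],1],[[0.5,-9,-9],[0,0,0],1],[[1,-13,-9],[0,0,0],1],[[1.5,-17,-9],[0,0,0],1],[[2,-21,-9],[0,0,0],1],[[3,-25,-9],[0,0,0],1],[[3.4,-27.6,-9],[0,0,0],1],[[3.4,-27.6,-9],[0,0,0],1],[[3.4,-27.6,-9],[0,0,0],1]]}}

```text
time_s: 34.4
position: [0.4781, -0.1126, 0.4033]
tool_rot: [-3.141, -0.002, 0.005]
ft_force: [0.7, -0.8, 0.7]
grip_width: 1.001
gripper_force: 0.0
```

Run:
```python
from seg import *
w=env.camera("wrist");cv2.imwrite("pics/w18.png",w["pixels"])
print(env.boxes_of(w,"mill"), env.get_obs()["position"])
print("head",seg(w,(5,70,30),(25,255,255),.133,(.478,-.112,.133),45))
# nut: bright, low saturation, near projected nut
u,v=proj(w,(.478,-.112,.16)); print("pred nut",u,v,"pred head",proj(w,(.478,-.112,.133)))
hsv=cv2.cvtColor(w["pixels"],cv2.COLOR_BGR2HSV); m=cv2.inRange(hsv,(0,0,90),(180,70,255)); k=np.zeros_like(m); cv2.circle(k,(int(u),int(v)),20,255,-1); m&=k
n,_,st,c=cv2.connectedComponentsWithStats(m); print([(s.tolist(),cc.round(1),ray(w,*cc,.158).round(4)) for s,cc in zip(st[1:],c[1:]) if s[4]>15])
# foot: project circle vs. whole brown mask extents
m=cv2.inRange(hsv,(5,70,20),(25,255,255)); k[:]=0; cv2.circle(k,(int(u),int(v)),80,255,-1); m&=k; print("brown bbox",cv2.boundingRect(m))
print("pred foot far",proj(w,(.478+.029,-.112,.0)),"foot L",proj(w,(.478,-.112+.029,0)),"head L/R",proj(w,(.478,-.112+.025,.133)),proj(w,(.478,-.112-.025,.133)))
```

```text
[{'bbox': [230.4, 142.7, 53.1, 72.0], 'score': 0.83}] [ 0.47796051 -0.11368059  0.40401282]
head ((256, 182), array([55.3, 71.8]), array([ 0.4888, -0.1114,  0.133 ]))
pred nut 256.77604278934376 203.0163127962276 pred head [256.90512348 193.18932543]
[([254, 195, 10, 11, 47], array([257.6, 199.4]), array([ 0.4805, -0.1127,  0.158 ])), ([237, 208, 38, 16, 176], array([254.8, 217.2]), array([ 0.4646, -0.1103,  0.158 ]))]
brown bbox (178, 135, 131, 112)
pred foot far [257.27631877 143.19130018] foot L [236.2894638  164.34634963] head L/R [229.64469386 193.17742832] [284.16845357 193.2012238 ]
```

{"name": "servo_tool", "arguments": {"plan": [[[0.1,0,3],[0,0,0],1],[[0.1,0,6],[0,0,0],1],[[0.1,0,9],[0,0,0],1],[[0.1,0,11.5],[0,0,0],1],[[0.1,0,12.3],[0,0,0],1],[[0.1,0,12.3],[0,0,0],1],[[0.1,0,12.3],[0,0,0],-1],[[0.1,0,12.3],[0,0,0],-1],[[0.1,0,12.3],[0,0,0],-1],[[0.1,0,12.3],[0,0,0],-1]], "squeeze": 50}}

```text
time_s: 35.5
position: [0.4794, -0.1129, 0.2844]
tool_rot: [3.141, 0.0, 0.006]
ft_force: [-1.0, 1.0, 6.5]
grip_width: 0.542
gripper_force: 51.2
```

{"name": "servo_tool", "arguments": {"plan": [[[0,0,0],[0,0,0],-1],[[0,0,0],[0,0,0],-1],[[0,0,0],[0,0,0],-1],[[0,0,-0.5],[0,0,0],-1],[[0,0,-1],[0,0,0],-1],[[0,0,-1.5],[0,0,0],-1],[[0,0,-1.5],[0,0,0],-1],[[0,0,-1.5],[0,0,0],-1],[[0,0,-1.5],[0,0,0],-1],[[0,0,-1.5],[0,0,0],-1]]}}

```text
time_s: 36.5
position: [0.4789, -0.1128, 0.2968]
tool_rot: [-3.141, -0.0, 0.001]
ft_force: [0.4, -1.0, -2.5]
grip_width: 0.546
gripper_force: 51.4
```

Run:
```python
from seg import *
w=env.camera("wrist");cv2.imwrite("pics/w19.png",w["pixels"])
o=env.get_obs();print(o["position"],o["grip_width"],o["gripper_force"],o["ft_force"],env.boxes_of(w,"mill"))
z=o["position"][2]-.2825; x,y=.479,-.1126
print("pred foot far",proj(w,(x+.029,y,z)),"foot far if on bench",proj(w,(x+.029,y,0)),delta([.557,-.4455,.42]))
```

```text
[ 0.4789619  -0.11284022  0.29680467] 0.541334079363986 51.35778369818581 [ 0.52468899 -0.1969984  -2.43648677] [{'bbox': [211.4, 162.3, 94.1, 144.3], 'score': 0.92}]
pred foot far [257.26037355 159.98474136] foot far if on bench [257.29699642 157.33635099] (array([  7.8 ,  33.26, -12.32]), 0.0, -90.0, 1.27)
```

{"name": "servo_tool", "arguments": {"plan": [[[0,0,-3],[0,0,0],-1],[[0,0,-6],[0,0,0],-1],[[0.5,2,-8],[0,0,0],-1],[[1.5,6,-8],[0,0,0],-1],[[2.5,10,-8],[0,0,0],-1],[[3.5,14,-8],[0,0,0],-1],[[4.5,18,-8],[0,0,0],-1],[[5.5,22,-8],[0,0,0],-1],[[6.5,26,-8],[0,0,0],-1],[[7,29,-8],[0,0,0],-1]]}}

```text
time_s: 37.6
position: [0.5492, -0.4053, 0.376]
tool_rot: [-3.141, 0.002, 0.001]
ft_force: [1.2, 0.3, -1.5]
grip_width: 0.541
gripper_force: 52.2
```

{"name": "servo_tool", "arguments": {"plan": [[[0.4,2,0],[0,0,0],-1],[[0.8,4.2,0],[0,0,0],-1],[[0.8,4.2,0],[0,0,0],-1],[[0.8,4.2,2],[0,0,0],-1],[[0.8,4.2,4],[0,0,0],-1],[[0.8,4.2,5],[0,0,0],-1],[[0.8,4.2,5],[0,0,0],-1],[[0.8,4.2,5],[0,0,0],-1],[[0.8,4.2,5],[0,0,0],-1],[[0.8,4.2,5],[0,0,0],-1]]}}

```text
time_s: 38.6
position: [0.5571, -0.4448, 0.3289]
tool_rot: [3.14, 0.0, 0.003]
ft_force: [0.1, -0.3, -2.4]
grip_width: 0.538
gripper_force: 52.4
```

Run:
```python
from seg import *
w=env.camera("wrist");cv2.imwrite("pics/w20.png",w["pixels"])
o=env.get_obs();P=o["position"];print(P,o["grip_width"],o["gripper_force"],o["ft_force"])
for q in ["mill","wood_holder"]:
  for b in env.boxes_of(w,q):
    l,t,a,h=b["bbox"]; print(q,b["bbox"],b["score"])
    if q!="mill": print("far rim ctr",ray(w,l+a/2,t,.014)-[.043,0,0])
z=P[2]-.2825
print("pred holder far",proj(w,(.557+.043,-.4455,.014)),proj(w,(.557,-.4455+.043,.014)),proj(w,(.557,-.4455-.043,.014)))
print("pred mill foot far",proj(w,(P[0]+.029,P[1],z)),"nut",proj(w,(P[0],P[1],z+.159)))
print(delta([.557,-.4455,.286]))
hsv=cv2.cvtColor(w["pixels"],cv2.COLOR_BGR2HSV)
c=hsv[110:240:5,257].tolist(); print(list(zip(range(110,240,5),c)))
```

```text
[ 0.55709217 -0.44484824  0.3285772 ] 0.5370963522680898 52.382718503286014 [-0.32341233  0.46964333 -1.62186673]
mill [210.8, 160.7, 94.3, 148.8] 0.73
wood_holder [219.1, 141.2, 78.1, 60.3] 0.7
far rim ctr [ 0.55750283 -0.44598674  0.014     ]
pred holder far [257.67709977 141.69465043] [217.68680792 182.18598248] [297.75036741 182.08101284]
pred mill foot far [257.02038463 160.73952678] nut [256.54636706 302.46022785]
(array([-0.01,  0.06,  4.2 ]), 0.0, -90.0, 0.85)
[(110, [15, 42, 196]), (115, [15, 39, 196]), (120, [18, 43, 196]), (125, [17, 43, 196]), (130, [16, 43, 197]), (135, [15, 45, 199]), (140, [17, 46, 160]), (145, [11, 148, 93]), (150, [11, 89, 60]), (155, [0, 255, 15]), (160, [11, 255, 8]), (165, [14, 145, 74]), (170, [15, 147, 64]), (175, [16, 181, 72]), (180, [14, 152, 69]), (185, [13, 170, 72]), (190, [12, 138, 72]), (195, [14, 160, 70]), (200, [13, 167, 64]), (205, [12, 159, 69]), (210, [15, 147, 92]), (215, [13, 116, 66]), (220, [14, 126, 73]), (225, [13, 155, 69]), (230, [14, 165, 74]), (235, [16, 196, 73])]
```

Mill and holder line up with the predictions to about 1 mm. Lowering.

{"name": "servo_tool", "arguments": {"plan": [[[0,0.1,1.5],[0,0,0],-1],[[0,0.1,2.5],[0,0,0],-1],[[0,0.1,3.2],[0,0,0],-1],[[0,0.1,3.5],[0,0,0],-1],[[0,0.1,3.7],[0,0,0],-1],[[0,0.1,3.9],[0,0,0],-1],[[0,0.1,4],[0,0,0],-1],[[0,0.1,4.1],[0,0,0],-1],[[0,0.1,4.1],[0,0,0],-1],[[0,0.1,4.1],[0,0,0],-1]]}}

```text
time_s: 39.75
position: [0.5572, -0.4457, 0.2885]
tool_rot: [3.14, 0.0, 0.004]
ft_force: [-1.4, 2.7, 5.9]
grip_width: 0.541
gripper_force: 53.2
```

Contact with the floor. Releasing.

{"name": "servo_tool", "arguments": {"plan": [[[0,0,0],[0,0,0],0.2],[[0,0,0],[0,0,0],0.4],[[0,0,0],[0,0,0],0.6],[[0,0,0],[0,0,0],0.8],[[0,0,-0.3],[0,0,0],1],[[0,0,-1.5],[0,0,0],1],[[0,0,-4],[0,0,0],1],[[0,0,-8],[0,0,0],1],[[0,0,-11],[0,0,0],1],[[0,0,-11],[0,0,0],1]]}}

```text
time_s: 40.75
position: [0.5567, -0.4455, 0.405]
tool_rot: [3.134, 0.0, 0.014]
ft_force: [0.0, -0.0, 0.4]
grip_width: 0.999
gripper_force: 0.0
```

{"name": "servo_tool", "arguments": {"plan": [[[-2,0,0],[0,0,0],1],[[-5,0,0],[0,0,0],1],[[-8,0,0],[0,0,0],1],[[-10,0,0],[0,0,0],1],[[-12,0,0],[0,0,0],1],[[-13,0,0],[0,0,0],1],[[-13,0,0],[0,0,0],1],[[-13,0,0],[0,0,0],1],[[-13,0,0],[0,0,0],1],[[-13,0,0],[0,0,0],1]]}}

```text
time_s: 41.75
position: [0.4278, -0.4458, 0.3958]
tool_rot: [-3.141, -0.001, 0.0]
ft_force: [0.4, -0.4, -0.4]
grip_width: 1.003
gripper_force: 0.0
```

Run:
```python
from seg import *
w=env.camera("wrist");cv2.imwrite("pics/w21.png",w["pixels"]);print(env.get_obs()["position"])
for q,z in [("garlic",.026),("white_holder",.012),("wood_holder",.012),("mill",.08)]:
  for b in env.boxes_of(w,q):
    l,t,a,h=b["bbox"]; print("w",q,np.round(b["bbox"]),round(b["score"],2),ray(w,l+a/2,t+h/2,z).round(4))
print("mill pred foot far/left, nut",proj(w,(.557+.029,-.4455,.004)),proj(w,(.557,-.4165,.004)),proj(w,(.557,-.4455,.164)))
def obj(n,P): # silhouette width/centre by boxes in the top view
    pass
t=env.camera("top");cv2.imwrite("pics/t1.png",t["pixels"])
print("redcap",seg(t,(0,120,40),(12,255,255),.1,(.477,.048,.105),14),"greencap",seg(t,(50,80,30),(80,255,255),.1,(.585,-.078,.105),14))
for q,z in [("timer",.026),("candle",.01),("garlic",.026),("white_holder",.012),("mill",.08),("red_jar",.06),("green_jar",.06)]:
  for b in env.boxes_of(t,q):
    l,tt,a,h=b["bbox"]; print("t",q,np.round(b["bbox"]),round(b["score"],2),ray(t,l+a/2,tt+h/2,z).round(4))
```

```text
[ 0.42772065 -0.44574897  0.39582423]
w garlic [298. 149.  39.  46.] 0.88 [ 0.4256 -0.521   0.026 ]
w garlic [196. 136.  40.  44.] 0.71 [ 0.4444 -0.3941  0.026 ]
w garlic [358. 102.  47.  48.] 0.65 [ 0.4823 -0.5953  0.026 ]
w white_holder [182. 124.  65.  63.] 0.94 [ 0.4451 -0.3895  0.012 ]
w wood_holder [223.  42.  71.  54.] 0.72 [ 0.5478 -0.4466  0.012 ]
w mill [220.   0.  71.  84.] 0.73 [ 0.562  -0.4436  0.08  ]
mill pred foot far/left, nut [257.50731099  34.20235531] [233.43820133  61.29923427] [257.05993167  20.61793269]
redcap ((203, 196), array([19.2, 20.9]), array([0.4663, 0.043 , 0.1   ])) greencap ((243, 164), array([19.3, 21.1]), array([ 0.5723, -0.0787,  0.1   ]))
t timer [146. 195.  20.  21.] 0.56 [0.4461 0.2024 0.026 ]
t candle [124. 173.  12.  13.] 0.45 [0.5328 0.2972 0.01  ]
t garlic [370. 210.  15.  14.] 0.64 [ 0.4232 -0.5191  0.026 ]
t white_holder [325. 201.  23.  19.] 0.56 [ 0.4439 -0.3884  0.012 ]
t mill [346. 158.  25.  31.] 0.95 [ 0.5531 -0.4484  0.08  ]
t red_jar [196. 188.  15.  16.] 0.55 [0.4733 0.0487 0.06  ]
t green_jar [238. 156.  11.  18.] 0.8 [ 0.5783 -0.0805  0.06  ]
t green_jar [125. 172.  13.  14.] 0.7 [0.5243 0.2807 0.06  ]
t green_jar [232. 157.  22.  21.] 0.55 [ 0.5699 -0.0765  0.06  ]
```

Run:
```python
from seg import *
w=env.camera("wrist"); o=env.get_obs(); r=R.from_rotvec(o["tool_rot"])
ct=r.inv().apply(w["position"]-o["position"]); cr=r.inv()*R.from_rotvec(w["attitude"]); dn=R.from_matrix([[1,0,0],[0,-1,0],[0,0,-1]])
for N,pos,X in [("w7",(.4781,.0482,.3846),(.478,.048,.099)),("w11",(.585,-.0779,.388),(.585,-.078,.1))]:
    p=dict(w); p["pixels"]=cv2.imread(f"pics/{N}.png"); p["position"]=np.array(pos)+dn.apply(ct); p["attitude"]=(dn*cr).as_rotvec()
    print(N,"cap top ctr pred",proj(p,(X[0],X[1],.1095)).round(1),"sides",proj(p,(X[0],X[1]+.021,.1095)).round(1),proj(p,(X[0]-.021,X[1],.1095)).round(1))
t=env.camera("top")
for n,pt in (("mill",(.557,-.4455,.164)),):
    u,v=proj(t,pt); print("nut pred",u,v); g=cv2.cvtColor(t["pixels"],cv2.COLOR_BGR2HSV)
    k=np.zeros(g.shape[:2],np.uint8); cv2.circle(k,(int(round(u)),int(round(v))),8,255,-1); m=cv2.inRange(g,(0,0,100),(180,60,255))&k; ys,xs=np.nonzero(m); print(len(xs),xs.mean() if len(xs) else 0,ys.mean() if len(ys) else 0)
print({k:o[k] for k in("time_s","ft_force")})
```

```text
w7 cap top ctr pred [257.7 192.5] sides [235.2 192.5] [257.7 213.5]
w11 cap top ctr pred [257.6 191.3] sides [235.4 191.4] [257.6 212.1]
nut pred 363.6544608585599 166.6212529692923
60 366.68333333333334 164.4
{'time_s': 42.45, 'ft_force': array([ 0.0412671 ,  0.3563779 , -1.13138424])}
```

```bash
python3 -c "
from plant import env
print(env.close_job())"
```

```text
the job is handed in; nothing more can be done
None
```

The job is handed in, but no verdict came back. By my last camera measurements, all four seasonings stand in their matching holders (the garlic about 5 mm off centre) and the candle and timer are where they started.

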